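Prime the bench grease pump and offer it the full cartridge

ROBOT

A 6-joint arm with a two-finger parallel gripper is mounted at the origin on the work surface. World frame = base frame: x ahead of the robot, y to its left, z up, the work surface at z = 0. Lengths are in m, angles in degrees, forces in N, time in s.
With the tool pointing down it reaches from about 0.3 to 0.75 m from the base axis. Payload 8.5 kg.
Tool frame: the origin (TCP) lies on the mounting face of the last link; the fingertips stand 173 mm ahead of it and the grasp point (between the pads) lies 155 mm ahead of it (env.tips_ahead is the distance from the TCP to the fingertips, in m); z points along the fingers, x is the direction in which the jaws open and shut, and the axes are right-handed (so a half turn about z gives the same grasp; the last joint's range is limited). The gripper opens to 85 mm and grips with 20 to 120 N. Pads are 22 mm wide; open, the fingers measure 114 mm over their backs; the gripper's body (76 mm by 85 mm) begins 54 mm behind the grasp point. The pads swing forward as they close: fully open they stand 13 mm farther back than shut.
Start: joints at [-84.586, 21.807, 74.336, -0, 83.858, -12.336], TCP at [0.168, -0.524, 0.405] pointing down, gripper open.
Joint ranges: [-178.18, 178.18], [-50.72, 133.34], [12.68, 142.11], [-81.47, 261.47], [9.98, 163.14], [-165.26, 165.26]. Speed limits (degrees/s): [136.94, 136.94, 180, 180, 180, 180].

INTERFACE

Orientations are given as a 3x3 rotation matrix whose columns are the frame's x, y, z axes.
In Python, from rig import env gives the robot as it stands. The module is installed in compiled form; this text tells all that it offers.
- The arm moves only by the tool step_arm, never from a script. Its argument "increments" is a list of rows, each an object of numbers: "x", "y", "z": the shift along the tool's x, y, z in cm; "wx", "wy", "wz": the turn, a rotation vector about the tool's x, y, z in rad; "gripper": the finger opening in cm, from 0 to 8.54. A call has 1 to 20 rows; each row shifts and turns the commanded pose from where the row before left it, along the tool's axes as they then stand; what a row does not reach is not made up. A row lasts 1/10 s, in which the tool goes at most 50 mm and 8.59 degrees, less where a joint would pass 70% of its speed; a pose out of reach is approached as far as the arm can. A call with a gripper value outside its range is refused whole. The fingers move at their own pace and stop on an object; "newtons" is the grip in N (left out, the last holds). Time passes only in rows, so rows that do not move let the fingers close. It gives the time, the measured TCP pose, the force and the opening at its end, in the units of the state.
- env.observe(): the state, without advancing time (a new reading comes with each control period).
- env.get_image(name): name is "scene" or "top" or "wrist"; returns a dict with "color" (400x640x3 uint8, blue, green, red), "camera_matrix" (3x3 intrinsics, pixels), "rvec" (rotation vector, rad) and "tvec" (3), from world to camera coordinates, as OpenCV has them. Camera axes: x right, y down, z forward; pixel columns grow to the right and rows downward; lengths in m; the calibration is good to about 2 mm. A picture is of the moment at which its call begins. There is no depth.
- env.close_job(): hands the job in, once; it reports no verdict.
The state is a dict: "time_s": time; "q": joint angles; "qvel": joint speeds; "joint_efforts": joint torques, N m; "position": TCP position; "tool_rot": TCP orientation; "ft_force": force on the tool from outside, world axes, zero at the start; "wrist_torque": the same for the moment, N m; "grip_width": finger opening in m.
Only numpy, scipy, OpenCV 4.12 (cv2) and the standard library are available. Lean on these libraries where they do the work, as an engineer would, in place of code of your own. Each camera call takes 0.05 s, during which the arm holds its last target. There are 200 camera calls.

TASK

First prime the bench grease pump: push its red-gripped sprung lever all the way down and let it come all the way back up, at least three times. Then find the full one of the two look-alike grease cartridges by lifting each clear of the bench in turn and feeling which is heavier; leave the lighter one standing upright on the bench, and finish while still holding the heavier one in the gripper, upright and still, centred a few centimetres above the pump's yellow loading cup without touching it. Never tip a cartridge over, and leave the spray can, the spanner and the brass tee where they are.

Things in the scene. Friction and masses are not known exactly. Their poses are not given: they have to be found in the camera images.
- pump_lever (a joint): angle of the pump's hand lever, rad: 0 is fully up (as it starts; the lever slopes up from its pivot at 0.40 above level), 0.65 is fully down at its stop (0.25 below level). A spring returns it to 0: it needs about 4 N at the grip to start down and 10 N at the bottom
- lever_grip (a point): centre of the top face of the lever's flat red grip (70 mm long along the lever, 36 mm wide, 16 mm thick), 200 mm along the lever from the pivot; about 215 mm above the bench when up and 90 mm when down. It can be pushed down from above, and follows the hand back up
- lever_pivot (a point): the lever's hinge, on top of the pump's blue cylinder, 130 mm above the bench; the hinge axis is this point's y axis (level), and the lever points from here along its -x axis. The pump is bolted down (base plate 270 x 110 mm, parts near the pivot up to 150 mm high) and stands in another place and yaw each time
- cup_mouth (a point): centre of the mouth of the pump's yellow loading cup, 100 mm above the bench (cup 76 mm outside, 68 mm inside diameter, 33 mm deep); z up. The cup stands 35 mm toward the lever's end and 100 mm to the side (toward -y in the lever_pivot frame) of the pivot
- cart_p_center (a point): one of two look-alike closed grease cartridges (grey cylinder, 50 mm in diameter, 88 mm tall, orange band, flat black top); this point is its centre, 44 mm above its underside, z along its axis. It starts upright on the bench. The other looks the same; one is full and one mostly used up, and the names and places do not tell which
- cart_q_center (a point): one of two look-alike closed grease cartridges (grey cylinder, 50 mm in diameter, 88 mm tall, orange band, flat black top); this point is its centre, 44 mm above its underside, z along its axis. It starts upright on the bench. The other looks the same; one is full and one mostly used up, and the names and places do not tell which
- cart_p: the cartridge around cart_p_center; origin at the centre of its underside; the full one weighs 300 to 440 g, the used one 125 to 210 g
- cart_q: the cartridge around cart_q_center; origin at the centre of its underside; the full one weighs 300 to 440 g, the used one 125 to 210 g
- greaser: the bolted-down pump; origin under the middle of its base plate, 75 mm from the pivot toward the lever's end
- spray_can: bystander: white spray can with a blue band and red cap, 56 mm in diameter, 160 mm tall, standing; origin at the centre of its underside; leave alone
- spanner: bystander: steel spanner, 150 mm long, lying flat on the bench; leave alone
- tee_fitting: bystander: brass pipe tee, about 65 mm long, 28 mm high, lying on the bench; leave alone

How it is judged:
By the outcome, as a careful person would: the job done as asked, in the order asked, and still so for the second after the job is handed in, while the arm keeps its last pose, push and grip.
It also fails if it takes over 72 s, if anything falls off the work surface, if the arm or the gripper's body presses on something with over 40 N, if the wrist force passes 120 N, or if a joint passes its speed limit or range.

## Working session

There is one attempt and no reset: what is moved stays moved. The work goes in short steps, Python scripts to look and compute and a tool call to move; the robot and the scene stay as the last step left them, time stands still between calls to the robot, and variables do not carry over. Pictures are saved under pics/ and viewed, about 8 in all and at most 12, crops included, and the job is handed in when it is done.

Besides the shell and the picture viewer there is one more tool, called after "Emit:" by a JSON object that holds its "method" and its "body", one argument or row to a line. step_arm: Moves the arm, as the interface text tells. Its arguments: {"type":"object","properties":{"increments":{"type":"array"},"newtons":{"type":"number"}},"required":["increments"]}

```bash
mkdir -p pics; cat > h.py <<'E'
import numpy as np, cv2
from rig import env
def snap(n,f,crop=None,s=1):
    d=env.get_image(n); im=d["color"]
    np.savez(f"pics/{f}.npz",**{k:np.array(v) for k,v in d.items()})
    if crop: im=im[crop[1]:crop[3],crop[0]:crop[2]]
    if s!=1: im=cv2.resize(im,None,fx=s,fy=s,interpolation=cv2.INTER_CUBIC)
    cv2.imwrite(f"pics/{f}.png",im); return d
def px2w(d,uv,z):
    K=np.array(d["camera_matrix"],float);R=cv2.Rodrigues(np.array(d["rvec"],float))[0];t=np.array(d["tvec"],float).ravel()
    r=R.T@np.linalg.solve(K,[uv[0],uv[1],1.]); c=-R.T@t
    return c+r*(z-c[2])/r[2]
def w2px(d,P):
    return cv2.projectPoints(np.atleast_2d(np.array(P,float)),np.array(d["rvec"],float),np.array(d["tvec"],float),np.array(d["camera_matrix"],float),None)[0].reshape(-1,2)
E
python3 - <<'E'
from h import *
o=env.observe();print({k:np.round(v,3).tolist() for k,v in o.items()})
for n in("top","scene"):
    d=snap(n,n+"0",s=1.25); print(n,d["camera_matrix"],np.ravel(-cv2.Rodrigues(np.array(d["rvec"]))[0].T@np.ravel(d["tvec"])))
E
```

```text
{'time_s': 0.0, 'q': [-84.586, 21.842, 74.386, -0.0, 83.859, -12.336], 'qvel': [-0.085, 0.086, 0.017, -0.021, -0.053, -0.005], 'joint_efforts': [0.001, -44.846, -23.128, -0.0, 0.005, -0.0], 'position': [0.168, -0.524, 0.404], 'tool_rot': [[0.305, -0.952, -0.0], [-0.952, -0.305, 0.002], [-0.001, -0.0, -1.0]], 'ft_force': [-0.235, 0.198, 0.202], 'wrist_torque': [-0.029, -0.008, 0.072], 'grip_width': 0.085}
top [[485.85087414   0.         316.90824084]
 [  0.         485.85087414 204.56146662]
 [  0.           0.           1.        ]] [ 0.3475784  -0.03487445  1.24616959]
scene [[483.3733565    0.         324.49347207]
 [  0.         483.3733565  194.01198347]
 [  0.           0.           1.        ]] [0.84859113 0.40663198 1.04650956]
```

View pics/top0.png

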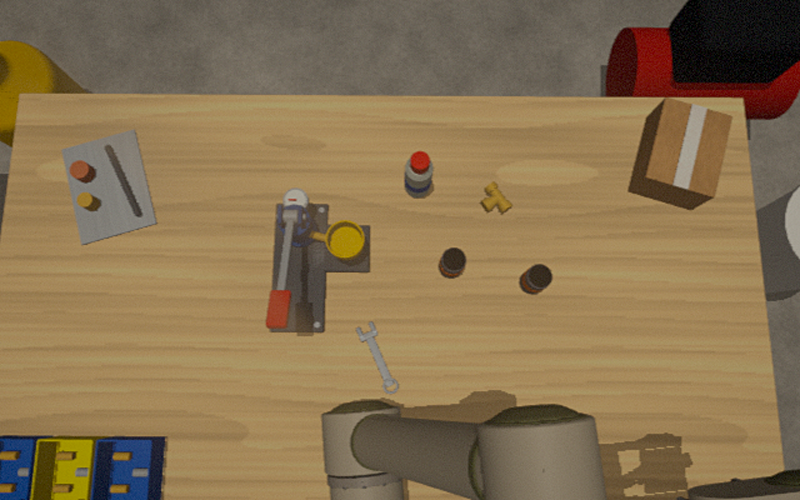

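View pics/scene0.png

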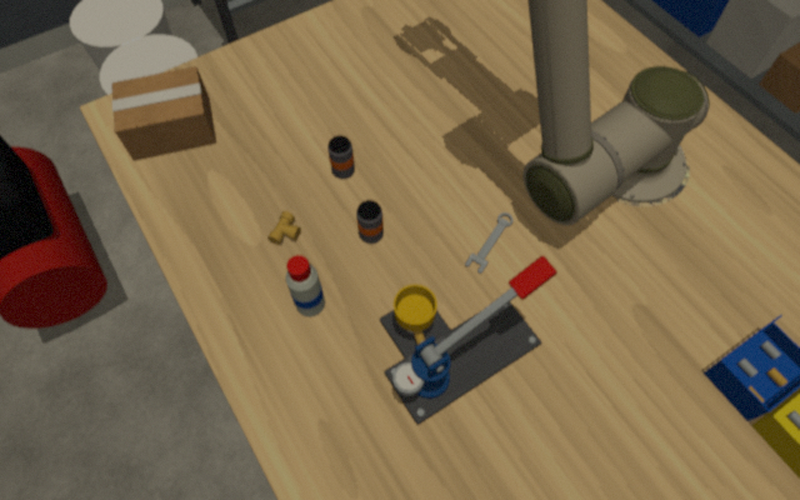

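Top view (1.25x): lever grip ~(279,309), cup ~(345,241), cartridge tops ~(454,257) and (540,272), can (419,165), tee (495,198), spanner (378,357). I'll zoom in for accurate pixels.

```bash
python3 - <<'E'
from h import *
d=np.load("pics/top0.npz"); im=d["color"][140:300,200:460]
cv2.imwrite("pics/crop1.png",cv2.resize(im,None,fx=3,fy=3,interpolation=cv2.INTER_CUBIC))
E
```

```text
(no output)
```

View pics/crop1.png

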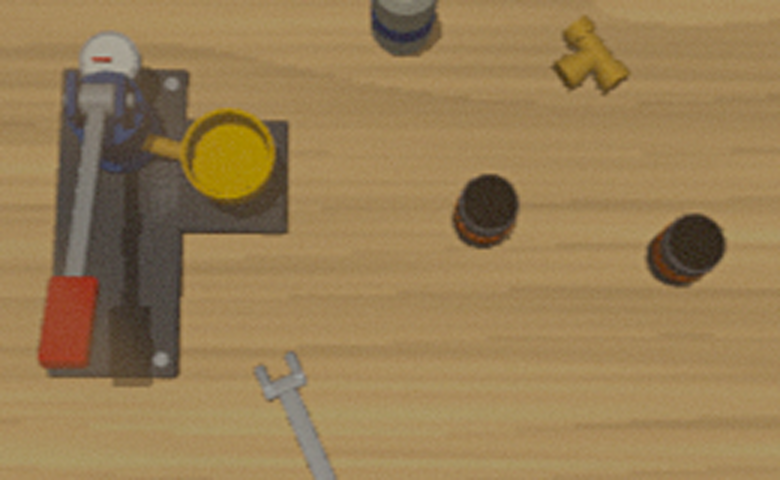

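Crop (3x, offset 200,140): grip centre (69,321), pivot block (97,97), cup rim centre (228,155), cartridge tops (490,201) and (696,241).

```bash
python3 - <<'E'
from h import *
d=np.load("pics/top0.npz");s=np.load("pics/scene0.npz")
pts=dict(grip=((69,321),.215,(533,277)),piv=((97,97),.14,(431,353)),cup=((228,155),.1,(415,305)),A=((490,201),.088,(370,208)),B=((696,241),.088,(341,144)),can=((404,20),.03,(0,0)),plate1=((68,70),.01,(0,0)),plate2=((50,377),.01,(0,0)),plate3=((178,377),.01,(0,0)))
for k,(u,z,v) in pts.items():
    a=px2w(d,np.array(u)/3+[200,140],z);b=px2w(s,np.array(v)/1.25,z)
    print(k,a.round(4),b.round(4))
a=px2w(d,np.array((463,201))/3+[200,140],.088);b=px2w(d,np.array((518,201))/3+[200,140],.088);print(a-b)
E
```

```text
grip [0.4562 0.1633 0.215 ] [0.4598 0.1682 0.215 ]
piv [0.64   0.1635 0.14  ] [0.6422 0.1633 0.14  ]
cup [0.6031 0.0633 0.1   ] [0.608  0.0674 0.1   ]
A [ 0.5691 -0.1485  0.088 ] [ 0.5666 -0.1489  0.088 ]
B [ 0.5374 -0.314   0.088 ] [ 0.5359 -0.3113  0.088 ]
can [ 0.7401 -0.0812  0.03  ] [ 1.0044 -1.216   0.03  ]
plate1 [0.6987 0.2132 0.01  ] [ 1.0075 -1.248   0.01  ]
plate2 [0.4304 0.2167 0.01  ] [ 1.0075 -1.248   0.01  ]
plate3 [0.4311 0.1088 0.01  ] [ 1.0075 -1.248   0.01  ]
[-2.99052453e-04  4.45057794e-02  2.22044605e-16]
```

Emit:
{"method": "step_arm", "body": {
  "increments": [
    {"x": -1.5, "y": -1.2, "z": -0.2, "gripper": 0},
    {"x": -2.8, "y": -2.4, "z": -0.2, "gripper": 0},
    {"x": -2.8, "y": -2.4, "z": -0.2, "gripper": 0},
    {"x": -2.8, "y": -2.4, "z": -0.2, "gripper": 0},
    {"x": -2.8, "y": -2.4, "z": -0.2, "gripper": 0},
    {"x": -2.8, "y": -2.4, "z": -0.2, "gripper": 0},
    {"x": -2.8, "y": -2.4, "z": -0.2, "gripper": 0},
    {"x": -2.8, "y": -2.4, "z": -0.2, "gripper": 0},
    {"x": -2.8, "y": -2.4, "z": -0.2, "gripper": 0},
    {"x": -2.8, "y": -2.4, "z": -0.2, "gripper": 0},
    {"x": -2.8, "y": -2.4, "z": -0.2, "gripper": 0},
    {"x": -2.8, "y": -2.4, "z": -0.2, "gripper": 0},
    {"x": -2.8, "y": -2.4, "z": -0.2, "gripper": 0},
    {"x": -2.8, "y": -2.4, "z": -0.2, "gripper": 0},
    {"x": -2.8, "y": -2.4, "z": -0.2, "gripper": 0},
    {"x": -2.8, "y": -2.4, "z": -0.2, "gripper": 0},
    {"x": -2.8, "y": -2.4, "z": -0.2, "gripper": 0},
    {"x": -2.8, "y": -2.4, "z": -0.2, "gripper": 0},
    {"x": -2.8, "y": -2.4, "z": -0.2, "gripper": 0},
    {"x": -2.8, "y": -2.4, "z": -0.2, "gripper": 0}
  ]
}}

```text
invalid input at $.increments[0]: expected keys x, y, z, wx, wy, wz, gripper
```

Emit:
{"method": "step_arm", "body": {
  "increments": [
    {"x": -1.5, "y": -1.2, "z": -0.2, "wx": 0, "wy": 0, "wz": 0, "gripper": 0},
    {"x": -2.8, "y": -2.4, "z": -0.2, "wx": 0, "wy": 0, "wz": 0, "gripper": 0},
    {"x": -2.8, "y": -2.4, "z": -0.2, "wx": 0, "wy": 0, "wz": 0, "gripper": 0},
    {"x": -2.8, "y": -2.4, "z": -0.2, "wx": 0, "wy": 0, "wz": 0, "gripper": 0},
    {"x": -2.8, "y": -2.4, "z": -0.2, "wx": 0, "wy": 0, "wz": 0, "gripper": 0},
    {"x": -2.8, "y": -2.4, "z": -0.2, "wx": 0, "wy": 0, "wz": 0, "gripper": 0},
    {"x": -2.8, "y": -2.4, "z": -0.2, "wx": 0, "wy": 0, "wz": 0, "gripper": 0},
    {"x": -2.8, "y": -2.4, "z": -0.2, "wx": 0, "wy": 0, "wz": 0, "gripper": 0},
    {"x": -2.8, "y": -2.4, "z": -0.2, "wx": 0, "wy": 0, "wz": 0, "gripper": 0},
    {"x": -2.8, "y": -2.4, "z": -0.2, "wx": 0, "wy": 0, "wz": 0, "gripper": 0},
    {"x": -2.8, "y": -2.4, "z": -0.2, "wx": 0, "wy": 0, "wz": 0, "gripper": 0},
    {"x": -2.8, "y": -2.4, "z": -0.2, "wx": 0, "wy": 0, "wz": 0, "gripper": 0},
    {"x": -2.8, "y": -2.4, "z": -0.2, "wx": 0, "wy": 0, "wz": 0, "gripper": 0},
    {"x": -2.8, "y": -2.4, "z": -0.2, "wx": 0, "wy": 0, "wz": 0, "gripper": 0},
    {"x": -2.8, "y": -2.4, "z": -0.2, "wx": 0, "wy": 0, "wz": 0, "gripper": 0},
    {"x": -2.8, "y": -2.4, "z": -0.2, "wx": 0, "wy": 0, "wz": 0, "gripper": 0},
    {"x": -2.8, "y": -2.4, "z": -0.2, "wx": 0, "wy": 0, "wz": 0, "gripper": 0},
    {"x": -2.8, "y": -2.4, "z": -0.2, "wx": 0, "wy": 0, "wz": 0, "gripper": 0},
    {"x": -2.8, "y": -2.4, "z": -0.2, "wx": 0, "wy": 0, "wz": 0, "gripper": 0},
    {"x": -2.8, "y": -2.4, "z": -0.2, "wx": 0, "wy": 0, "wz": 0, "gripper": 0}
  ]
}}

```text
time_s: 2.1
position: [0.4469, 0.1415, 0.4446]
tool_rot: [[0.305, -0.952, -0.001], [-0.952, -0.305, -0.0], [-0.0, 0.001, -1.0]]
ft_force: [1.2, -0.4, 0.3]
grip_width: -0.0002
```

Emit:
{"method": "step_arm", "body": {
  "increments": [
    {"x": -1.95, "y": -0.95, "z": 0, "wx": 0, "wy": 0, "wz": 0, "gripper": 0},
    {"x": 0, "y": 0, "z": 1, "wx": 0, "wy": 0, "wz": 0, "gripper": 0},
    {"x": 0, "y": 0, "z": 1, "wx": 0, "wy": 0, "wz": 0, "gripper": 0},
    {"x": 0, "y": 0, "z": 1, "wx": 0, "wy": 0, "wz": 0, "gripper": 0},
    {"x": 0, "y": 0, "z": 1, "wx": 0, "wy": 0, "wz": 0, "gripper": 0},
    {"x": 0, "y": 0, "z": 1, "wx": 0, "wy": 0, "wz": 0, "gripper": 0},
    {"x": 0, "y": 0, "z": 1, "wx": 0, "wy": 0, "wz": 0, "gripper": 0},
    {"x": 0, "y": 0, "z": 1, "wx": 0, "wy": 0, "wz": 0, "gripper": 0},
    {"x": 0, "y": 0, "z": 1, "wx": 0, "wy": 0, "wz": 0, "gripper": 0},
    {"x": 0, "y": 0, "z": 1, "wx": 0, "wy": 0, "wz": 0, "gripper": 0},
    {"x": 0, "y": 0, "z": 1, "wx": 0, "wy": 0, "wz": 0, "gripper": 0},
    {"x": 0, "y": 0, "z": 1, "wx": 0, "wy": 0, "wz": 0, "gripper": 0},
    {"x": 0, "y": 0, "z": 1, "wx": 0, "wy": 0, "wz": 0, "gripper": 0},
    {"x": 0, "y": 0, "z": 1, "wx": 0, "wy": 0, "wz": 0, "gripper": 0},
    {"x": 0, "y": 0, "z": 1, "wx": 0, "wy": 0, "wz": 0, "gripper": 0}
  ]
}}

```text
time_s: 3.6
position: [0.4492, 0.1614, 0.3039]
tool_rot: [[0.305, -0.952, -0.002], [-0.952, -0.305, -0.0], [-0.0, 0.002, -1.0]]
ft_force: [-4.4, -0.1, 7.6]
grip_width: 0.0001
```

```bash
python3 - <<'E'
from h import *
snap("top","top1",(180,130,340,290),3)
E
```

```text
(no output)
```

View pics/top1.png

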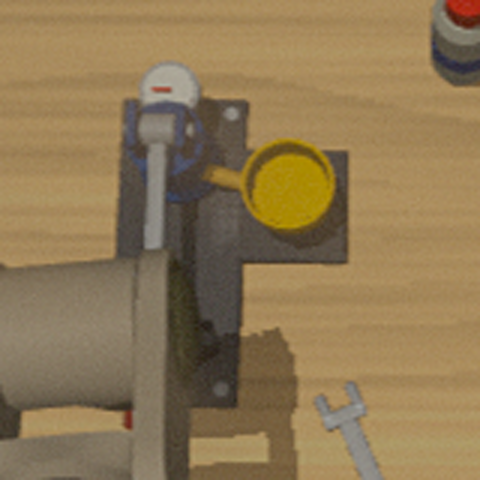

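The push is working: the lever tilts down under the hand at 7.6 N. Continuing to the stop.

Emit:
{"method": "step_arm", "body": {
  "increments": [
    {"x": 0, "y": 0, "z": 1, "wx": 0, "wy": 0, "wz": 0, "gripper": 0},
    {"x": 0, "y": 0, "z": 1, "wx": 0, "wy": 0, "wz": 0, "gripper": 0},
    {"x": 0, "y": 0, "z": 1, "wx": 0, "wy": 0, "wz": 0, "gripper": 0},
    {"x": 0, "y": 0, "z": 0.8, "wx": 0, "wy": 0, "wz": 0, "gripper": 0},
    {"x": 0, "y": 0, "z": 0, "wx": 0, "wy": 0, "wz": 0, "gripper": 0}
  ]
}}

```text
time_s: 4.15
position: [0.4508, 0.1613, 0.2669]
tool_rot: [[0.305, -0.952, 0.005], [-0.952, -0.305, 0.0], [0.001, -0.004, -1.0]]
ft_force: [2.6, 0.7, 10.3]
grip_width: 0.0
```

Emit:
{"method": "step_arm", "body": {
  "increments": [
    {"x": 0, "y": 0, "z": 0.2, "wx": 0, "wy": 0, "wz": 0, "gripper": 0},
    {"x": 0, "y": 0, "z": 0.1, "wx": 0, "wy": 0, "wz": 0, "gripper": 0}
  ]
}}

```text
time_s: 4.35
position: [0.4509, 0.1613, 0.2646]
tool_rot: [[0.305, -0.952, 0.006], [-0.952, -0.305, 0.0], [0.002, -0.006, -1.0]]
ft_force: [2.8, -1.1, 12.2]
grip_width: -0.0
```

Emit:
{"method": "step_arm", "body": {
  "increments": [
    {"x": 0, "y": 0, "z": 0.2, "wx": 0, "wy": 0, "wz": 0, "gripper": 0},
    {"x": 0, "y": 0, "z": 0, "wx": 0, "wy": 0, "wz": 0, "gripper": 0}
  ]
}}

```text
time_s: 4.55
position: [0.451, 0.1613, 0.2638]
tool_rot: [[0.305, -0.952, 0.008], [-0.952, -0.305, 0.0], [0.002, -0.007, -1.0]]
ft_force: [-0.8, -1.3, 23.7]
grip_width: 0.0003
```

Emit:
{"method": "step_arm", "body": {
  "increments": [
    {"x": 0, "y": 0, "z": -1.1, "wx": 0, "wy": 0, "wz": 0, "gripper": 0},
    {"x": 0, "y": 0, "z": -2.2, "wx": 0, "wy": 0, "wz": 0, "gripper": 0},
    {"x": 0, "y": 0, "z": -2.2, "wx": 0, "wy": 0, "wz": 0, "gripper": 0},
    {"x": 0, "y": 0, "z": -2.2, "wx": 0, "wy": 0, "wz": 0, "gripper": 0},
    {"x": 0, "y": 0, "z": -2.2, "wx": 0, "wy": 0, "wz": 0, "gripper": 0},
    {"x": 0, "y": 0, "z": -2.2, "wx": 0, "wy": 0, "wz": 0, "gripper": 0},
    {"x": 0, "y": 0, "z": -2.2, "wx": 0, "wy": 0, "wz": 0, "gripper": 0},
    {"x": 0, "y": 0, "z": 0, "wx": 0, "wy": 0, "wz": 0, "gripper": 0},
    {"x": 0, "y": 0, "z": 0, "wx": 0, "wy": 0, "wz": 0, "gripper": 0},
    {"x": 0, "y": 0, "z": 0, "wx": 0, "wy": 0, "wz": 0, "gripper": 0}
  ]
}}

```text
time_s: 5.55
position: [0.4497, 0.1613, 0.4034]
tool_rot: [[0.305, -0.952, -0.002], [-0.952, -0.305, -0.0], [-0.0, 0.002, -1.0]]
ft_force: [0.7, -0.3, 1.5]
grip_width: -0.0002
```

```bash
python3 - <<'E'
from h import *
snap("scene","scene1",(240,120,480,350),2.5)
print({k:np.round(v,4).tolist() for k,v in env.observe().items()})
E
```

```text
{'time_s': 5.6, 'q': [5.4911, 14.6263, 85.3467, -0.0013, 80.1551, 77.7463], 'qvel': [0.0495, -0.0332, -0.3661, 0.0043, 0.2338, -0.007], 'joint_efforts': [0.0206, -37.5047, -22.554, -0.0006, -0.0066, -0.0], 'position': [0.4497, 0.1613, 0.4035], 'tool_rot': [[0.3048, -0.9524, -0.0022], [-0.9524, -0.3048, -0.0002], [-0.0005, 0.0022, -1.0]], 'ft_force': [-0.1212, -0.0113, -0.3353], 'wrist_torque': [0.0409, -0.0082, 0.0237], 'grip_width': -0.0001}
```

View pics/scene1.png

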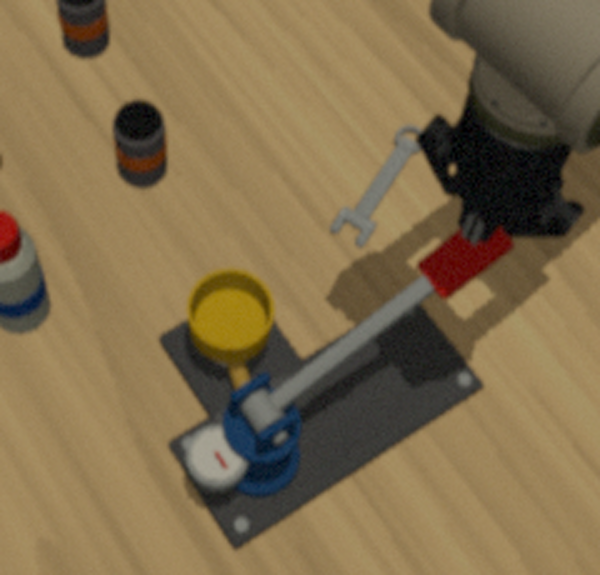

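The lever is back up with the fingers just clear of the grip (2.5x crop, ~(465,260)), and the force is zero. Now the further strokes.

Emit:
{"method": "step_arm", "body": {
  "increments": [
    {"x": 0, "y": 0, "z": 2.2, "wx": 0, "wy": 0, "wz": 0, "gripper": 0},
    {"x": 0, "y": 0, "z": 2.2, "wx": 0, "wy": 0, "wz": 0, "gripper": 0},
    {"x": 0, "y": 0, "z": 2.2, "wx": 0, "wy": 0, "wz": 0, "gripper": 0},
    {"x": 0, "y": 0, "z": 2.2, "wx": 0, "wy": 0, "wz": 0, "gripper": 0},
    {"x": 0, "y": 0, "z": 2.2, "wx": 0, "wy": 0, "wz": 0, "gripper": 0},
    {"x": 0, "y": 0, "z": 1.4, "wx": 0, "wy": 0, "wz": 0, "gripper": 0},
    {"x": 0, "y": 0, "z": 1, "wx": 0, "wy": 0, "wz": 0, "gripper": 0},
    {"x": 0, "y": 0, "z": 0.5, "wx": 0, "wy": 0, "wz": 0, "gripper": 0},
    {"x": 0, "y": 0, "z": 0.4, "wx": 0, "wy": 0, "wz": 0, "gripper": 0},
    {"x": 0, "y": 0, "z": 0, "wx": 0, "wy": 0, "wz": 0, "gripper": 0},
    {"x": 0, "y": 0, "z": 0, "wx": 0, "wy": 0, "wz": 0, "gripper": 0}
  ]
}}

```text
time_s: 6.7
position: [0.4507, 0.1613, 0.2636]
tool_rot: [[0.305, -0.952, 0.006], [-0.952, -0.305, 0.0], [0.002, -0.006, -1.0]]
ft_force: [-1.2, -2.0, 23.6]
grip_width: -0.0
```

Emit:
{"method": "step_arm", "body": {
  "increments": [
    {"x": 0, "y": 0, "z": -1.1, "wx": 0, "wy": 0, "wz": 0, "gripper": 0},
    {"x": 0, "y": 0, "z": -2.2, "wx": 0, "wy": 0, "wz": 0, "gripper": 0},
    {"x": 0, "y": 0, "z": -2.2, "wx": 0, "wy": 0, "wz": 0, "gripper": 0},
    {"x": 0, "y": 0, "z": -2.2, "wx": 0, "wy": 0, "wz": 0, "gripper": 0},
    {"x": 0, "y": 0, "z": -2.2, "wx": 0, "wy": 0, "wz": 0, "gripper": 0},
    {"x": 0, "y": 0, "z": -2.2, "wx": 0, "wy": 0, "wz": 0, "gripper": 0},
    {"x": 0, "y": 0, "z": -2.2, "wx": 0, "wy": 0, "wz": 0, "gripper": 0},
    {"x": 0, "y": 0, "z": 0, "wx": 0, "wy": 0, "wz": 0, "gripper": 0},
    {"x": 0, "y": 0, "z": 0, "wx": 0, "wy": 0, "wz": 0, "gripper": 0},
    {"x": 0, "y": 0, "z": 0, "wx": 0, "wy": 0, "wz": 0, "gripper": 0}
  ]
}}

```text
time_s: 7.7
position: [0.4497, 0.1613, 0.4033]
tool_rot: [[0.305, -0.952, -0.003], [-0.952, -0.305, -0.0], [-0.001, 0.003, -1.0]]
ft_force: [-0.8, 0.0, 0.4]
grip_width: -0.0001
```

Emit:
{"method": "step_arm", "body": {
  "increments": [
    {"x": 0, "y": 0, "z": 2.2, "wx": 0, "wy": 0, "wz": 0, "gripper": 0},
    {"x": 0, "y": 0, "z": 2.2, "wx": 0, "wy": 0, "wz": 0, "gripper": 0},
    {"x": 0, "y": 0, "z": 2.2, "wx": 0, "wy": 0, "wz": 0, "gripper": 0},
    {"x": 0, "y": 0, "z": 2.2, "wx": 0, "wy": 0, "wz": 0, "gripper": 0},
    {"x": 0, "y": 0, "z": 2.2, "wx": 0, "wy": 0, "wz": 0, "gripper": 0},
    {"x": 0, "y": 0, "z": 1.4, "wx": 0, "wy": 0, "wz": 0, "gripper": 0},
    {"x": 0, "y": 0, "z": 1, "wx": 0, "wy": 0, "wz": 0, "gripper": 0},
    {"x": 0, "y": 0, "z": 0.5, "wx": 0, "wy": 0, "wz": 0, "gripper": 0},
    {"x": 0, "y": 0, "z": 0.4, "wx": 0, "wy": 0, "wz": 0, "gripper": 0},
    {"x": 0, "y": 0, "z": 0, "wx": 0, "wy": 0, "wz": 0, "gripper": 0},
    {"x": 0, "y": 0, "z": 0, "wx": 0, "wy": 0, "wz": 0, "gripper": 0}
  ]
}}

```text
time_s: 8.8
position: [0.4506, 0.1613, 0.2635]
tool_rot: [[0.305, -0.952, 0.006], [-0.952, -0.305, 0.0], [0.002, -0.006, -1.0]]
ft_force: [-1.0, -2.0, 24.7]
grip_width: 0.0002
```

Emit:
{"method": "step_arm", "body": {
  "increments": [
    {"x": 0, "y": 0, "z": -1.1, "wx": 0, "wy": 0, "wz": 0, "gripper": 0},
    {"x": 0, "y": 0, "z": -2.2, "wx": 0, "wy": 0, "wz": 0, "gripper": 0},
    {"x": 0, "y": 0, "z": -2.2, "wx": 0, "wy": 0, "wz": 0, "gripper": 0},
    {"x": 0, "y": 0, "z": -2.2, "wx": 0, "wy": 0, "wz": 0, "gripper": 0},
    {"x": 0, "y": 0, "z": -2.2, "wx": 0, "wy": 0, "wz": 0, "gripper": 0},
    {"x": 0, "y": 0, "z": -2.2, "wx": 0, "wy": 0, "wz": 0, "gripper": 0},
    {"x": 0, "y": 0, "z": -2.2, "wx": 0, "wy": 0, "wz": 0, "gripper": 0},
    {"x": 0, "y": 0, "z": 0, "wx": 0, "wy": 0, "wz": 0, "gripper": 0},
    {"x": 0, "y": 0, "z": 0, "wx": 0, "wy": 0, "wz": 0, "gripper": 0},
    {"x": 0, "y": 0, "z": 0, "wx": 0, "wy": 0, "wz": 0, "gripper": 0}
  ]
}}

```text
time_s: 9.8
position: [0.4496, 0.1613, 0.4031]
tool_rot: [[0.305, -0.952, -0.003], [-0.952, -0.305, -0.0], [-0.001, 0.003, -1.0]]
ft_force: [-0.1, -0.8, -0.1]
grip_width: -0.0001
```

Emit:
{"method": "step_arm", "body": {
  "increments": [
    {"x": 0, "y": 0, "z": 2.2, "wx": 0, "wy": 0, "wz": 0, "gripper": 0},
    {"x": 0, "y": 0, "z": 2.2, "wx": 0, "wy": 0, "wz": 0, "gripper": 0},
    {"x": 0, "y": 0, "z": 2.2, "wx": 0, "wy": 0, "wz": 0, "gripper": 0},
    {"x": 0, "y": 0, "z": 2.2, "wx": 0, "wy": 0, "wz": 0, "gripper": 0},
    {"x": 0, "y": 0, "z": 2.2, "wx": 0, "wy": 0, "wz": 0, "gripper": 0},
    {"x": 0, "y": 0, "z": 1.4, "wx": 0, "wy": 0, "wz": 0, "gripper": 0},
    {"x": 0, "y": 0, "z": 1, "wx": 0, "wy": 0, "wz": 0, "gripper": 0},
    {"x": 0, "y": 0, "z": 0.5, "wx": 0, "wy": 0, "wz": 0, "gripper": 0},
    {"x": 0, "y": 0, "z": 0.4, "wx": 0, "wy": 0, "wz": 0, "gripper": 0},
    {"x": 0, "y": 0, "z": 0, "wx": 0, "wy": 0, "wz": 0, "gripper": 0},
    {"x": 0, "y": 0, "z": 0, "wx": 0, "wy": 0, "wz": 0, "gripper": 0}
  ]
}}

```text
time_s: 10.9
position: [0.4506, 0.1613, 0.2635]
tool_rot: [[0.305, -0.952, 0.006], [-0.952, -0.305, 0.0], [0.002, -0.006, -1.0]]
ft_force: [-1.0, -1.8, 24.9]
grip_width: 0.0002
```

Emit:
{"method": "step_arm", "body": {
  "increments": [
    {"x": 0, "y": 0, "z": -1.1, "wx": 0, "wy": 0, "wz": 0, "gripper": 0},
    {"x": 0, "y": 0, "z": -2.2, "wx": 0, "wy": 0, "wz": 0, "gripper": 0},
    {"x": 0, "y": 0, "z": -2.2, "wx": 0, "wy": 0, "wz": 0, "gripper": 0},
    {"x": 0, "y": 0, "z": -2.2, "wx": 0, "wy": 0, "wz": 0, "gripper": 0},
    {"x": 0, "y": 0, "z": -2.2, "wx": 0, "wy": 0, "wz": 0, "gripper": 0},
    {"x": 0, "y": 0, "z": -2.2, "wx": 0, "wy": 0, "wz": 0, "gripper": 0},
    {"x": 0, "y": 0, "z": -2.2, "wx": 0, "wy": 0, "wz": 0, "gripper": 0},
    {"x": 0, "y": 0, "z": -2, "wx": 0, "wy": 0, "wz": 0, "gripper": 0},
    {"x": 0, "y": 0, "z": -2, "wx": 0, "wy": 0, "wz": 0, "gripper": 0},
    {"x": 0, "y": 0, "z": 0, "wx": 0, "wy": 0, "wz": 0, "gripper": 0}
  ]
}}

```text
time_s: 11.9
position: [0.4499, 0.1613, 0.4457]
tool_rot: [[0.305, -0.952, 0.003], [-0.952, -0.305, 0.0], [0.001, -0.002, -1.0]]
ft_force: [-0.3, 0.7, -0.1]
grip_width: -0.0002
```

Emit:
{"method": "step_arm", "body": {
  "increments": [
    {"x": 1.5, "y": -0.1, "z": 0, "wx": 0, "wy": 0, "wz": 0, "gripper": 8.5},
    {"x": 3, "y": -0.15, "z": 0, "wx": 0, "wy": 0, "wz": 0, "gripper": 8.5},
    {"x": 3, "y": -0.15, "z": 0, "wx": 0, "wy": 0, "wz": 0, "gripper": 8.5},
    {"x": 3, "y": -0.15, "z": 0, "wx": 0, "wy": 0, "wz": 0, "gripper": 8.5},
    {"x": 3, "y": -0.15, "z": 0, "wx": 0, "wy": 0, "wz": 0, "gripper": 8.5},
    {"x": 3, "y": -0.15, "z": 0, "wx": 0, "wy": 0, "wz": 0, "gripper": 8.5},
    {"x": 3, "y": -0.15, "z": 0, "wx": 0, "wy": 0, "wz": 0, "gripper": 8.5},
    {"x": 3, "y": -0.15, "z": 0, "wx": 0, "wy": 0, "wz": 0, "gripper": 8.5},
    {"x": 3, "y": -0.15, "z": 0, "wx": 0, "wy": 0, "wz": 0, "gripper": 8.5},
    {"x": 3, "y": -0.2, "z": 0, "wx": 0, "wy": 0, "wz": 0, "gripper": 8.5},
    {"x": 3, "y": -0.2, "z": 0, "wx": 0, "wy": 0, "wz": 0, "gripper": 8.5},
    {"x": 1.6, "y": -0.2, "z": 0, "wx": 0, "wy": 0, "wz": 0, "gripper": 8.5},
    {"x": 0, "y": 0, "z": 0, "wx": 0, "wy": 0, "wz": 0, "gripper": 8.5},
    {"x": 0, "y": 0, "z": 0, "wx": 0, "wy": 0, "wz": 0, "gripper": 8.5},
    {"x": 0, "y": 0, "z": 0, "wx": 0, "wy": 0, "wz": 0, "gripper": 8.5}
  ]
}}

```text
time_s: 13.4
position: [0.5685, -0.1473, 0.4441]
tool_rot: [[0.306, -0.952, -0.001], [-0.952, -0.306, 0.001], [-0.001, 0.001, -1.0]]
ft_force: [-0.3, 0.4, -0.0]
grip_width: 0.0849
```

```bash
python3 - <<'E'
from h import *
snap("wrist","wr1")
d=np.load("pics/wr1.npz"); print(w2px(d,[[.568,-.1487,.088],[.593,-.1487,.088],[.568,-.1237,.088],[.568,-.1487,0]]).round(1))
print(env.observe()["position"])
E
```

```text
[[326.3 181.1]
 [333.1 160.6]
 [305.7 174.6]
 [325.7 167.1]]
[ 0.56851336 -0.14723172  0.44446883]
```

View pics/wr1.png

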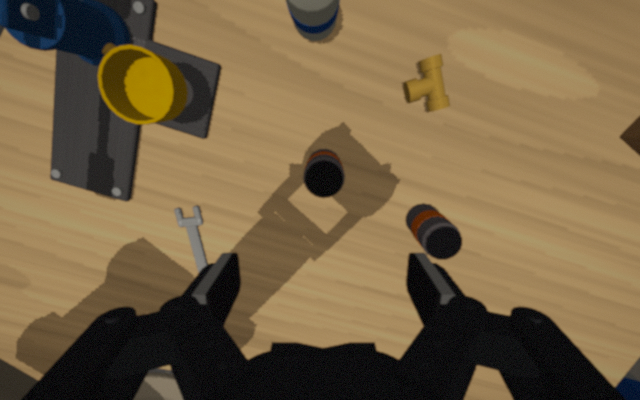

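Wrist view: cartridge A top ~(324,177), B top ~(441,239), cup ~(143,84). A is within a few mm of the estimate, between the open jaws. Descending.

Emit:
{"method": "step_arm", "body": {
  "increments": [
    {"x": 0, "y": -0.1, "z": 1.5, "wx": 0, "wy": 0, "wz": 0, "gripper": 8.5},
    {"x": 0, "y": 0, "z": 2.5, "wx": 0, "wy": 0, "wz": 0, "gripper": 8.5},
    {"x": 0, "y": 0, "z": 2.5, "wx": 0, "wy": 0, "wz": 0, "gripper": 8.5},
    {"x": 0, "y": 0, "z": 2.5, "wx": 0, "wy": 0, "wz": 0, "gripper": 8.5},
    {"x": 0, "y": 0, "z": 2.5, "wx": 0, "wy": 0, "wz": 0, "gripper": 8.5},
    {"x": 0, "y": 0, "z": 2.5, "wx": 0, "wy": 0, "wz": 0, "gripper": 8.5},
    {"x": 0, "y": 0, "z": 2.5, "wx": 0, "wy": 0, "wz": 0, "gripper": 8.5},
    {"x": 0, "y": 0, "z": 2, "wx": 0, "wy": 0, "wz": 0, "gripper": 8.5},
    {"x": 0, "y": 0, "z": 2, "wx": 0, "wy": 0, "wz": 0, "gripper": 8.5},
    {"x": 0, "y": 0, "z": 1.5, "wx": 0, "wy": 0, "wz": 0, "gripper": 8.5},
    {"x": 0, "y": 0, "z": 1.5, "wx": 0, "wy": 0, "wz": 0, "gripper": 8.5},
    {"x": 0, "y": 0, "z": 0, "wx": 0, "wy": 0, "wz": 0, "gripper": 8.5},
    {"x": 0, "y": 0, "z": 0, "wx": 0, "wy": 0, "wz": 0, "gripper": 8.5}
  ]
}}

```text
time_s: 14.75
position: [0.5697, -0.1474, 0.2102]
tool_rot: [[0.305, -0.952, 0.0], [-0.952, -0.305, -0.0], [0.0, -0.0, -1.0]]
ft_force: [-0.4, -0.4, 0.2]
grip_width: 0.085
```

Emit:
{"method": "step_arm", "body": {
  "increments": [
    {"x": 0, "y": 0, "z": 0, "wx": 0, "wy": 0, "wz": 0, "gripper": 6.5},
    {"x": 0, "y": 0, "z": 0, "wx": 0, "wy": 0, "wz": 0, "gripper": 5.5},
    {"x": 0, "y": 0, "z": 0, "wx": 0, "wy": 0, "wz": 0, "gripper": 4.5},
    {"x": 0, "y": 0, "z": 0, "wx": 0, "wy": 0, "wz": 0, "gripper": 4},
    {"x": 0, "y": 0, "z": 0, "wx": 0, "wy": 0, "wz": 0, "gripper": 4},
    {"x": 0, "y": 0, "z": 0, "wx": 0, "wy": 0, "wz": 0, "gripper": 4},
    {"x": 0, "y": 0, "z": 0, "wx": 0, "wy": 0, "wz": 0, "gripper": 4},
    {"x": 0, "y": 0, "z": 0, "wx": 0, "wy": 0, "wz": 0, "gripper": 4}
  ],
  "newtons": 40
}}

```text
time_s: 15.55
position: [0.5698, -0.1478, 0.2107]
tool_rot: [[0.305, -0.952, 0.001], [-0.952, -0.305, -0.001], [0.001, -0.001, -1.0]]
ft_force: [-1.5, 1.6, 6.0]
grip_width: 0.049
```

Emit:
{"method": "step_arm", "body": {
  "increments": [
    {"x": 0, "y": 0, "z": -0.5, "wx": 0, "wy": 0, "wz": 0, "gripper": 4},
    {"x": 0, "y": 0, "z": -1, "wx": 0, "wy": 0, "wz": 0, "gripper": 4},
    {"x": 0, "y": 0, "z": -1.5, "wx": 0, "wy": 0, "wz": 0, "gripper": 4},
    {"x": 0, "y": 0, "z": -1.5, "wx": 0, "wy": 0, "wz": 0, "gripper": 4},
    {"x": 0, "y": 0, "z": -1.5, "wx": 0, "wy": 0, "wz": 0, "gripper": 4},
    {"x": 0, "y": 0, "z": -1.5, "wx": 0, "wy": 0, "wz": 0, "gripper": 4},
    {"x": 0, "y": 0, "z": -0.5, "wx": 0, "wy": 0, "wz": 0, "gripper": 4},
    {"x": 0, "y": 0, "z": 0, "wx": 0, "wy": 0, "wz": 0, "gripper": 4},
    {"x": 0, "y": 0, "z": 0, "wx": 0, "wy": 0, "wz": 0, "gripper": 4},
    {"x": 0, "y": 0, "z": 0, "wx": 0, "wy": 0, "wz": 0, "gripper": 4},
    {"x": 0, "y": 0, "z": 0, "wx": 0, "wy": 0, "wz": 0, "gripper": 4},
    {"x": 0, "y": 0, "z": 0, "wx": 0, "wy": 0, "wz": 0, "gripper": 4}
  ]
}}

```text
time_s: 16.75
position: [0.5697, -0.1479, 0.2893]
tool_rot: [[0.305, -0.952, -0.001], [-0.952, -0.305, 0.0], [-0.0, 0.001, -1.0]]
ft_force: [-0.0, 0.0, -2.0]
grip_width: 0.0489
```

```bash
cat >> h.py <<'E'
def force(n=14):
    F=[]
    for _ in range(n):
        env.get_image("wrist"); F.append(np.r_[env.observe()["ft_force"],env.observe()["joint_efforts"][1]])
    F=np.array(F); print("mean",F.mean(0).round(3),"std",F.std(0).round(3)); o=env.observe(); print(o["time_s"],np.round(o["position"],4),o["grip_width"])
E
python3 -c "
from h import *
force()"
```

```text
mean [ -0.195  -0.191  -1.55  -51.581] std [0.4   0.389 0.377 0.021]
17.45 [ 0.5697 -0.1478  0.2897] 0.048778590042718804
```

A weighs about 1.55 N (~158 g), so it's the light one. Setting it back down in place.

Emit:
{"method": "step_arm", "body": {
  "increments": [
    {"x": 0, "y": 0, "z": 1, "wx": 0, "wy": 0, "wz": 0, "gripper": 4},
    {"x": 0, "y": 0, "z": 1.5, "wx": 0, "wy": 0, "wz": 0, "gripper": 4},
    {"x": 0, "y": 0, "z": 1.5, "wx": 0, "wy": 0, "wz": 0, "gripper": 4},
    {"x": 0, "y": 0, "z": 1.5, "wx": 0, "wy": 0, "wz": 0, "gripper": 4},
    {"x": 0, "y": 0, "z": 1, "wx": 0, "wy": 0, "wz": 0, "gripper": 4},
    {"x": 0, "y": 0, "z": 0.7, "wx": 0, "wy": 0, "wz": 0, "gripper": 4},
    {"x": 0, "y": 0, "z": 0.4, "wx": 0, "wy": 0, "wz": 0, "gripper": 4},
    {"x": 0, "y": 0, "z": 0.2, "wx": 0, "wy": 0, "wz": 0, "gripper": 4},
    {"x": 0, "y": 0, "z": 0.1, "wx": 0, "wy": 0, "wz": 0, "gripper": 4},
    {"x": 0, "y": 0, "z": 0, "wx": 0, "wy": 0, "wz": 0, "gripper": 4},
    {"x": 0, "y": 0, "z": 0, "wx": 0, "wy": 0, "wz": 0, "gripper": 4}
  ]
}}

```text
time_s: 18.55
position: [0.5697, -0.1479, 0.2111]
tool_rot: [[0.305, -0.952, 0.001], [-0.952, -0.305, -0.0], [0.0, -0.001, -1.0]]
ft_force: [-0.8, -0.4, -1.5]
grip_width: 0.049
```

Emit:
{"method": "step_arm", "body": {
  "increments": [
    {"x": 0, "y": 0, "z": 0.1, "wx": 0, "wy": 0, "wz": 0, "gripper": 4},
    {"x": 0, "y": 0, "z": 0, "wx": 0, "wy": 0, "wz": 0, "gripper": 4},
    {"x": 0, "y": 0, "z": 0, "wx": 0, "wy": 0, "wz": 0, "gripper": 4}
  ]
}}

```text
time_s: 18.85
position: [0.5698, -0.1478, 0.2107]
tool_rot: [[0.305, -0.952, 0.001], [-0.952, -0.305, -0.001], [0.001, -0.001, -1.0]]
ft_force: [-1.6, 2.0, 5.6]
grip_width: 0.0485
```

Emit:
{"method": "step_arm", "body": {
  "increments": [
    {"x": 0, "y": 0, "z": 0, "wx": 0, "wy": 0, "wz": 0, "gripper": 5.5},
    {"x": 0, "y": 0, "z": 0, "wx": 0, "wy": 0, "wz": 0, "gripper": 6.5},
    {"x": 0, "y": 0, "z": 0, "wx": 0, "wy": 0, "wz": 0, "gripper": 8.5},
    {"x": 0, "y": 0, "z": 0, "wx": 0, "wy": 0, "wz": 0, "gripper": 8.5},
    {"x": 0, "y": 0, "z": 0, "wx": 0, "wy": 0, "wz": 0, "gripper": 8.5},
    {"x": 0, "y": 0, "z": 0, "wx": 0, "wy": 0, "wz": 0, "gripper": 8.5},
    {"x": 0, "y": 0, "z": 0, "wx": 0, "wy": 0, "wz": 0, "gripper": 8.5}
  ]
}}

```text
time_s: 19.55
position: [0.5697, -0.1478, 0.2097]
tool_rot: [[0.305, -0.952, -0.0], [-0.952, -0.305, 0.0], [-0.0, 0.0, -1.0]]
ft_force: [-0.3, -0.4, -0.2]
grip_width: 0.085
```

Emit:
{"method": "step_arm", "body": {
  "increments": [
    {"x": 0, "y": 0, "z": -1, "wx": 0, "wy": 0, "wz": 0, "gripper": 8.5},
    {"x": 0, "y": 0, "z": -2, "wx": 0, "wy": 0, "wz": 0, "gripper": 8.5},
    {"x": 0, "y": 0, "z": -2.5, "wx": 0, "wy": 0, "wz": 0, "gripper": 8.5},
    {"x": 0, "y": 0, "z": -2.5, "wx": 0, "wy": 0, "wz": 0, "gripper": 8.5},
    {"x": 0, "y": 0, "z": -3, "wx": 0, "wy": 0, "wz": 0, "gripper": 8.5},
    {"x": 0, "y": 0, "z": -3, "wx": 0, "wy": 0, "wz": 0, "gripper": 8.5},
    {"x": 0, "y": 0, "z": -3, "wx": 0, "wy": 0, "wz": 0, "gripper": 8.5},
    {"x": 0, "y": 0, "z": -2, "wx": 0, "wy": 0, "wz": 0, "gripper": 8.5},
    {"x": 2.4, "y": 1.35, "z": 0, "wx": 0, "wy": 0, "wz": 0, "gripper": 8.5},
    {"x": 2.4, "y": 1.35, "z": 0, "wx": 0, "wy": 0, "wz": 0, "gripper": 8.5},
    {"x": 2.4, "y": 1.35, "z": 0, "wx": 0, "wy": 0, "wz": 0, "gripper": 8.5},
    {"x": 2.5, "y": 1.35, "z": 0, "wx": 0, "wy": 0, "wz": 0, "gripper": 8.5},
    {"x": 2.5, "y": 1.35, "z": 0, "wx": 0, "wy": 0, "wz": 0, "gripper": 8.5},
    {"x": 2.5, "y": 1.4, "z": 0, "wx": 0, "wy": 0, "wz": 0, "gripper": 8.5},
    {"x": 0, "y": 0, "z": 0, "wx": 0, "wy": 0, "wz": 0, "gripper": 8.5},
    {"x": 0, "y": 0, "z": 0, "wx": 0, "wy": 0, "wz": 0, "gripper": 8.5}
  ]
}}

```text
time_s: 21.15
position: [0.5366, -0.3128, 0.4001]
tool_rot: [[0.304, -0.953, 0.0], [-0.953, -0.304, 0.0], [-0.0, -0.0, -1.0]]
ft_force: [0.2, 0.5, -1.0]
grip_width: 0.0845
```

```bash
python3 - <<'E'
from h import *
snap("wrist","wr2",)
d=np.load("pics/wr2.npz"); print(w2px(d,[[.5698,-.1478,.088],[.537,-.313,.088],[.562,-.313,.088],[.537,-.288,.088]]).round(1))
force(4)
E
```

```text
[[167.1 105.3]
 [325.6 190.2]
 [333.4 166.9]
 [301.9 182.9]]
mean [ 2.5300e-01 -7.3000e-02 -1.4000e-02 -5.2157e+01] std [0.21  0.423 0.569 0.127]
21.4 [ 0.5371 -0.3117  0.4001] 0.08502550634254284
```

View pics/wr2.png

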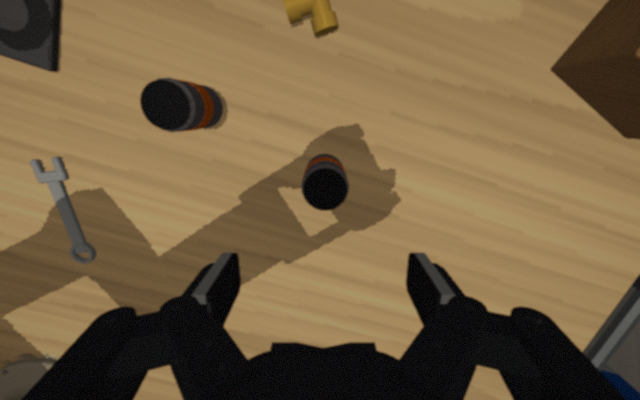

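A stands upright at ~(166,103) (predicted (167,105)), and B's top at (325,187) is within ~3 mm of prediction. Grasping B.

Emit:
{"method": "step_arm", "body": {
  "increments": [
    {"x": 0.1, "y": -0.15, "z": 1.5, "wx": 0, "wy": 0, "wz": 0, "gripper": 8.5},
    {"x": 0, "y": 0, "z": 2.5, "wx": 0, "wy": 0, "wz": 0, "gripper": 8.5},
    {"x": 0, "y": 0, "z": 2.5, "wx": 0, "wy": 0, "wz": 0, "gripper": 8.5},
    {"x": 0, "y": 0, "z": 2.5, "wx": 0, "wy": 0, "wz": 0, "gripper": 8.5},
    {"x": 0, "y": 0, "z": 2.5, "wx": 0, "wy": 0, "wz": 0, "gripper": 8.5},
    {"x": 0, "y": 0, "z": 2.5, "wx": 0, "wy": 0, "wz": 0, "gripper": 8.5},
    {"x": 0, "y": 0, "z": 2, "wx": 0, "wy": 0, "wz": 0, "gripper": 8.5},
    {"x": 0, "y": 0, "z": 1.5, "wx": 0, "wy": 0, "wz": 0, "gripper": 8.5},
    {"x": 0, "y": 0, "z": 1.5, "wx": 0, "wy": 0, "wz": 0, "gripper": 8.5},
    {"x": 0, "y": 0, "z": 0, "wx": 0, "wy": 0, "wz": 0, "gripper": 8.5},
    {"x": 0, "y": 0, "z": 0, "wx": 0, "wy": 0, "wz": 0, "gripper": 8.5}
  ]
}}

```text
time_s: 22.5
position: [0.5389, -0.3129, 0.2102]
tool_rot: [[0.305, -0.952, 0.0], [-0.952, -0.305, -0.0], [0.0, -0.0, -1.0]]
ft_force: [0.8, 0.2, 0.3]
grip_width: 0.0851
```

Emit:
{"method": "step_arm", "body": {
  "increments": [
    {"x": 0, "y": 0, "z": 0, "wx": 0, "wy": 0, "wz": 0, "gripper": 6.5},
    {"x": 0, "y": 0, "z": 0, "wx": 0, "wy": 0, "wz": 0, "gripper": 5.5},
    {"x": 0, "y": 0, "z": 0, "wx": 0, "wy": 0, "wz": 0, "gripper": 4.5},
    {"x": 0, "y": 0, "z": 0, "wx": 0, "wy": 0, "wz": 0, "gripper": 4},
    {"x": 0, "y": 0, "z": 0, "wx": 0, "wy": 0, "wz": 0, "gripper": 4},
    {"x": 0, "y": 0, "z": 0, "wx": 0, "wy": 0, "wz": 0, "gripper": 4},
    {"x": 0, "y": 0, "z": 0, "wx": 0, "wy": 0, "wz": 0, "gripper": 4},
    {"x": 0, "y": 0, "z": 0, "wx": 0, "wy": 0, "wz": 0, "gripper": 4}
  ],
  "newtons": 50
}}

```text
time_s: 23.3
position: [0.5387, -0.3133, 0.2108]
tool_rot: [[0.305, -0.952, 0.001], [-0.952, -0.305, -0.001], [0.001, -0.001, -1.0]]
ft_force: [-1.3, 0.2, 7.3]
grip_width: 0.0491
```

Emit:
{"method": "step_arm", "body": {
  "increments": [
    {"x": 0, "y": 0, "z": -0.5, "wx": 0, "wy": 0, "wz": 0, "gripper": 4},
    {"x": 0, "y": 0, "z": -1, "wx": 0, "wy": 0, "wz": 0, "gripper": 4},
    {"x": 0, "y": 0, "z": -1.5, "wx": 0, "wy": 0, "wz": 0, "gripper": 4},
    {"x": 0, "y": 0, "z": -1.5, "wx": 0, "wy": 0, "wz": 0, "gripper": 4},
    {"x": 0, "y": 0, "z": -1.5, "wx": 0, "wy": 0, "wz": 0, "gripper": 4},
    {"x": 0, "y": 0, "z": -1.5, "wx": 0, "wy": 0, "wz": 0, "gripper": 4},
    {"x": 0, "y": 0, "z": -0.5, "wx": 0, "wy": 0, "wz": 0, "gripper": 4},
    {"x": 0, "y": 0, "z": 0, "wx": 0, "wy": 0, "wz": 0, "gripper": 4},
    {"x": 0, "y": 0, "z": 0, "wx": 0, "wy": 0, "wz": 0, "gripper": 4},
    {"x": 0, "y": 0, "z": 0, "wx": 0, "wy": 0, "wz": 0, "gripper": 4},
    {"x": 0, "y": 0, "z": 0, "wx": 0, "wy": 0, "wz": 0, "gripper": 4}
  ]
}}

```text
time_s: 24.4
position: [0.5386, -0.3132, 0.289]
tool_rot: [[0.305, -0.952, -0.001], [-0.952, -0.305, 0.001], [-0.001, 0.001, -1.0]]
ft_force: [0.3, 0.3, -2.2]
grip_width: 0.049
```

```bash
python3 -c "
from h import *
force()"
```

```text
mean [-5.5000e-02 -1.1200e-01 -3.5100e+00 -5.6215e+01] std [0.423 0.435 0.39  0.024]
25.1 [ 0.5386 -0.3132  0.2898] 0.04897209530834716
```

B weighs about 3.51 N (~358 g), so it's the full one. Lifting and carrying it to the cup.

Emit:
{"method": "step_arm", "body": {
  "increments": [
    {"x": 0, "y": 0, "z": -1, "wx": 0, "wy": 0, "wz": 0, "gripper": 4},
    {"x": 0, "y": 0, "z": -2.5, "wx": 0, "wy": 0, "wz": 0, "gripper": 4},
    {"x": 0, "y": 0, "z": -3, "wx": 0, "wy": 0, "wz": 0, "gripper": 4},
    {"x": 0, "y": 0, "z": -3, "wx": 0, "wy": 0, "wz": 0, "gripper": 4},
    {"x": 0, "y": 0, "z": -2, "wx": 0, "wy": 0, "wz": 0, "gripper": 4},
    {"x": -1, "y": -0.52, "z": 0, "wx": 0, "wy": 0, "wz": 0, "gripper": 4},
    {"x": -2, "y": -1.05, "z": 0, "wx": 0, "wy": 0, "wz": 0, "gripper": 4},
    {"x": -2.5, "y": -1.31, "z": 0, "wx": 0, "wy": 0, "wz": 0, "gripper": 4},
    {"x": -3, "y": -1.57, "z": 0, "wx": 0, "wy": 0, "wz": 0, "gripper": 4},
    {"x": -3, "y": -1.57, "z": 0, "wx": 0, "wy": 0, "wz": 0, "gripper": 4},
    {"x": -3, "y": -1.57, "z": 0, "wx": 0, "wy": 0, "wz": 0, "gripper": 4},
    {"x": -3, "y": -1.57, "z": 0, "wx": 0, "wy": 0, "wz": 0, "gripper": 4},
    {"x": -3, "y": -1.57, "z": 0, "wx": 0, "wy": 0, "wz": 0, "gripper": 4},
    {"x": -3, "y": -1.57, "z": 0, "wx": 0, "wy": 0, "wz": 0, "gripper": 4},
    {"x": -3, "y": -1.57, "z": 0, "wx": 0, "wy": 0, "wz": 0, "gripper": 4},
    {"x": -3, "y": -1.57, "z": 0, "wx": 0, "wy": 0, "wz": 0, "gripper": 4},
    {"x": -2.4, "y": -1.25, "z": 0, "wx": 0, "wy": 0, "wz": 0, "gripper": 4},
    {"x": -1.4, "y": -0.73, "z": 0, "wx": 0, "wy": 0, "wz": 0, "gripper": 4},
    {"x": -0.6, "y": -0.31, "z": 0, "wx": 0, "wy": 0, "wz": 0, "gripper": 4},
    {"x": 0, "y": 0, "z": 0, "wx": 0, "wy": 0, "wz": 0, "gripper": 4}
  ]
}}

```text
time_s: 27.1
position: [0.6041, 0.0641, 0.4043]
tool_rot: [[0.306, -0.952, -0.001], [-0.952, -0.306, -0.0], [-0.0, 0.001, -1.0]]
ft_force: [0.3, -1.2, -3.5]
grip_width: 0.0494
```

```bash
python3 - <<'E'
from h import *
o=env.observe();print(o["position"],o["grip_width"])
a=snap("wrist","wr3")["color"]; d=snap("scene","sc3")
c=cv2.resize(d["color"][120:350,240:480],(417,400),interpolation=cv2.INTER_CUBIC)
cv2.imwrite("pics/m3.png",np.hstack([cv2.resize(a[:,150:500],(375,428))[:400],c]))
p=np.array(o["position"]);cup=np.array([.604,.064,.1])
print(w2px(d,[cup,[p[0],p[1],p[2]-.2108],[p[0],p[1],p[2]-.2108+.088]]))
E
```

```text
[0.60406501 0.06405943 0.4042587 ] 0.049362075842623934
[[332.70372991 241.82887343]
 [333.4389903  222.45360342]
 [334.26759307 200.87192501]]
```

View pics/m3.png

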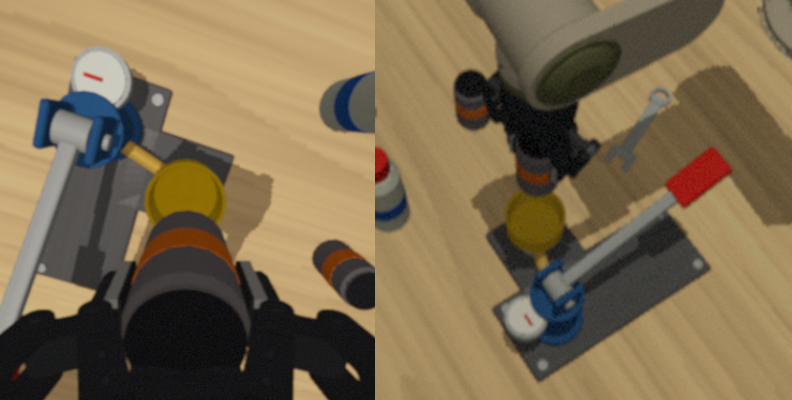

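Held upright, cup below: in the wrist view, cartridge and cup are aligned on x≈186. Now lowering 6 cm to ~33 mm above the mouth.

Emit:
{"method": "step_arm", "body": {
  "increments": [
    {"x": 0, "y": 0, "z": 1, "wx": 0, "wy": 0, "wz": 0, "gripper": 4},
    {"x": 0, "y": 0, "z": 1.5, "wx": 0, "wy": 0, "wz": 0, "gripper": 4},
    {"x": 0, "y": 0, "z": 1.5, "wx": 0, "wy": 0, "wz": 0, "gripper": 4},
    {"x": 0, "y": 0, "z": 1, "wx": 0, "wy": 0, "wz": 0, "gripper": 4},
    {"x": 0, "y": 0, "z": 0.7, "wx": 0, "wy": 0, "wz": 0, "gripper": 4},
    {"x": 0, "y": 0, "z": 0.3, "wx": 0, "wy": 0, "wz": 0, "gripper": 4},
    {"x": 0, "y": 0, "z": 0, "wx": 0, "wy": 0, "wz": 0, "gripper": 4},
    {"x": 0, "y": 0, "z": 0, "wx": 0, "wy": 0, "wz": 0, "gripper": 4},
    {"x": 0, "y": 0, "z": 0, "wx": 0, "wy": 0, "wz": 0, "gripper": 4}
  ]
}}

```text
time_s: 28.1
position: [0.6042, 0.0637, 0.3453]
tool_rot: [[0.305, -0.952, 0.001], [-0.952, -0.305, -0.0], [0.0, -0.001, -1.0]]
ft_force: [0.7, 0.1, -3.7]
grip_width: 0.0488
```

```bash
python3 - <<'E'
from h import *
o=env.observe();p=np.array(o["position"]);print(p,o["grip_width"],o["ft_force"])
b=p[2]-.2108
th=np.linspace(0,2*np.pi,25)
def circ(c,r,z): return np.c_[c[0]+r*np.cos(th),c[1]+r*np.sin(th),0*th+z]
def draw(d,x0,y0,x1,y1,s):
    im=cv2.resize(np.array(d["color"])[y0:y1,x0:x1],None,fx=s,fy=s,interpolation=cv2.INTER_CUBIC); raw=im.copy()
    for C,col in((circ((.604,.064),.038,.1),(255,0,255)),(circ(p[:2],.025,b),(0,255,0))):
        q=(w2px(d,C)-[x0-.5,y0-.5])*s
        for u in q: cv2.circle(im,tuple(int(v) for v in u.round()),1,col,-1)
    return np.hstack([raw,im])
S=draw(snap("scene","sc4"),285,180,385,280,4); W=draw(snap("wrist","wr4"),220,0,420,200,2)
cv2.imwrite("pics/m4.png",np.vstack([S[:300],W[:300]]))
E
```

```text
[0.60416332 0.06373567 0.34531336] 0.04879029721113565 [ 0.70721864  0.05309046 -3.70835707]
```

View pics/m4.png

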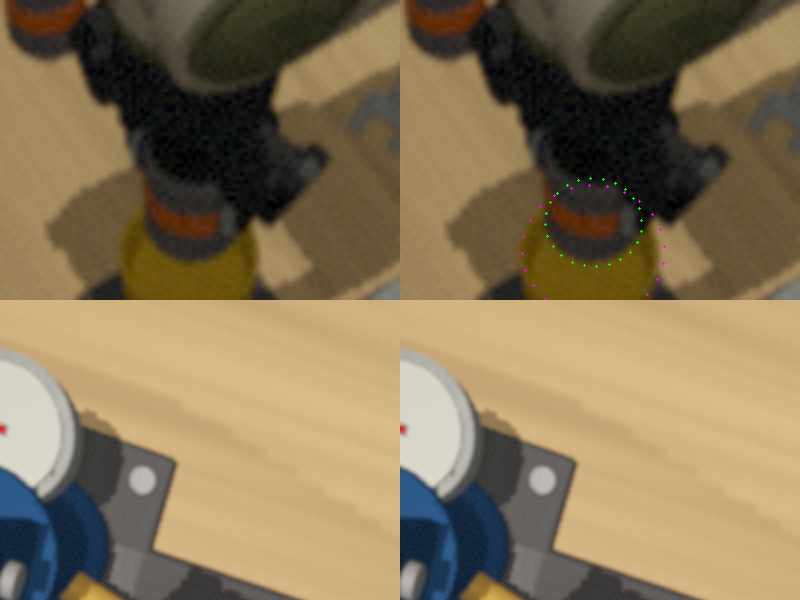

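Scene overlay: the cartridge matches its prediction, but the cup sits ~1 px left of its own. One more view, of the whole cup, to settle the centring.

```bash
python3 - <<'E'
from h import *
p=np.array([.6042,.0637,.3453]);b=p[2]-.2108
th=np.linspace(0,2*np.pi,41)
def circ(c,r,z): return np.c_[c[0]+r*np.cos(th),c[1]+r*np.sin(th),0*th+z]
def draw(f,x0,y0,w,h,s,cart=True):
    d=np.load(f"pics/{f}.npz")
    im=cv2.resize(d["color"][y0:y0+h,x0:x0+w],None,fx=s,fy=s,interpolation=cv2.INTER_CUBIC); im=cv2.convertScaleAbs(im,alpha=1.4)
    L=[(circ((.604,.064),.038,.1),(255,0,255))]
    if cart: L.append((circ(p[:2],.025,b),(0,255,0)))
    for C,col in L:
        for u in (w2px(d,C)-[x0-.5,y0-.5])*s: cv2.circle(im,tuple(int(v) for v in u.round()),1,col,-1)
    return im
a=draw("scene0",300,205,65,75,6,False);c=draw("sc4",300,205,65,75,6)
t=draw("top0",250,165,65,48,6,False); w=draw("wr4",225,80,195,144,2)
print(a.shape,t.shape,w.shape)
cv2.imwrite("pics/m5.png",np.vstack([np.hstack([a,c])[:300],np.hstack([t,w])[:288]]))
snap("top","top5")
E
```

```text
(450, 390, 3) (288, 390, 3) (288, 390, 3)
```

View pics/m5.png

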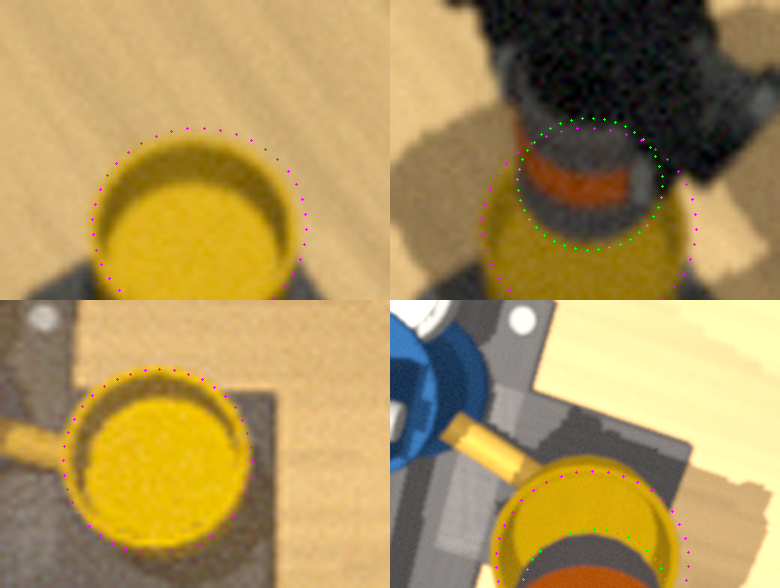

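Top view fits the cup at (.604,.064). Scene and wrist views both put the cup ~3–6 mm further toward +x/+y relative to the held cartridge, whose bottom edge sits slightly to −x. Shifting by a compromise and checking relative alignment.

Emit:
{"method": "step_arm", "body": {
  "increments": [
    {"x": -0.1, "y": -0.45, "z": 0, "wx": 0, "wy": 0, "wz": 0, "gripper": 4},
    {"x": 0, "y": 0, "z": 0, "wx": 0, "wy": 0, "wz": 0, "gripper": 4},
    {"x": 0, "y": 0, "z": 0, "wx": 0, "wy": 0, "wz": 0, "gripper": 4},
    {"x": 0, "y": 0, "z": 0, "wx": 0, "wy": 0, "wz": 0, "gripper": 4},
    {"x": 0, "y": 0, "z": 0, "wx": 0, "wy": 0, "wz": 0, "gripper": 4}
  ]
}}

```text
time_s: 28.75
position: [0.6081, 0.066, 0.3447]
tool_rot: [[0.305, -0.952, -0.0], [-0.952, -0.305, -0.0], [-0.0, 0.0, -1.0]]
ft_force: [0.3, -0.2, -3.0]
grip_width: 0.0489
```

```bash
python3 - <<'E'
from h import *
o=env.observe();p=np.array(o["position"]);b=p[2]-.2108;print(p,o["grip_width"],o["ft_force"])
th=np.linspace(0,2*np.pi,49)
def circ(c,r,z): return np.c_[c[0]+r*np.cos(th),c[1]+r*np.sin(th),0*th+z]
cart=(p[0]-.003,p[1])
def draw(d,x0,y0,w,h,s,cup):
    im=cv2.resize(d["color"][y0:y0+h,x0:x0+w],None,fx=s,fy=s,interpolation=cv2.INTER_CUBIC); im=cv2.convertScaleAbs(im,alpha=1.4)
    for C,col in((circ(cup,.038,.1),(255,0,255)),(circ(cart,.025,b),(0,255,0))):
        for u in (w2px(d,C)-[x0-.5,y0-.5])*s: cv2.circle(im,tuple(int(v) for v in u.round()),1,col,-1)
    return im
S=snap("scene","sc6");W=snap("wrist","wr6")
for d in(S,W): print((w2px(d,[[.616,.066,.1],[.606,.076,.1]])-w2px(d,[[.606,.066,.1]])).round(2)/10,"px per mm")
cv2.imwrite("pics/m6.png",np.hstack([draw(S,297,205,66,95,6,(.606,.066)),draw(W,222,95,194,285,2,(.606,.066))]))
E
```

```text
[0.60809437 0.06602184 0.34470135] 0.04887739286710715 [ 0.30563287 -0.24631123 -3.0002354 ]
[[-0.393  0.236]
 [ 0.26   0.364]] px per mm
[[ 0.393 -1.148]
 [-1.209 -0.364]] px per mm
```

View pics/m6.png

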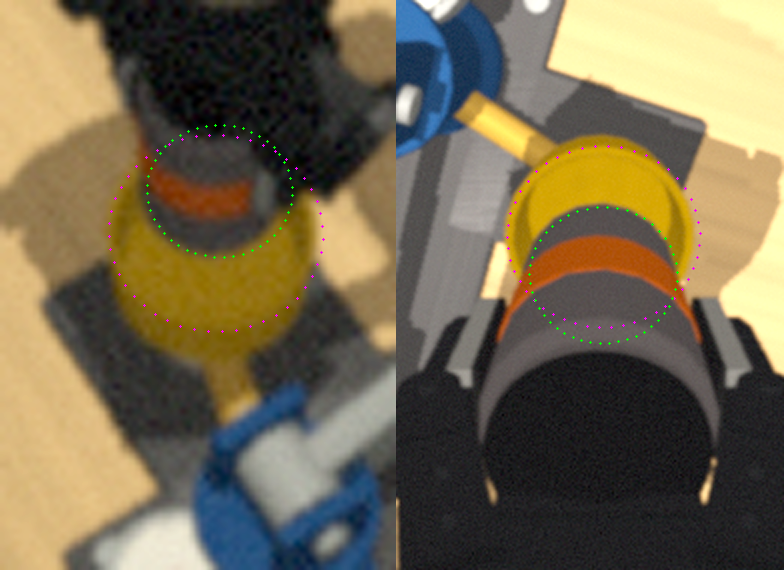

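Wrist and scene still suggest the cup is ~4 mm further (+x,+y), while the top view suggests ~3 mm the other way; the mean is about (+2.5,+1.5) mm. Applying that and settling.

Emit:
{"method": "step_arm", "body": {
  "increments": [
    {"x": -0.07, "y": -0.28, "z": 0, "wx": 0, "wy": 0, "wz": 0, "gripper": 4},
    {"x": 0, "y": 0, "z": 0, "wx": 0, "wy": 0, "wz": 0, "gripper": 4},
    {"x": 0, "y": 0, "z": 0, "wx": 0, "wy": 0, "wz": 0, "gripper": 4},
    {"x": 0, "y": 0, "z": 0, "wx": 0, "wy": 0, "wz": 0, "gripper": 4},
    {"x": 0, "y": 0, "z": 0, "wx": 0, "wy": 0, "wz": 0, "gripper": 4},
    {"x": 0, "y": 0, "z": 0, "wx": 0, "wy": 0, "wz": 0, "gripper": 4},
    {"x": 0, "y": 0, "z": 0, "wx": 0, "wy": 0, "wz": 0, "gripper": 4}
  ]
}}

```text
time_s: 29.55
position: [0.6106, 0.0676, 0.3447]
tool_rot: [[0.305, -0.952, 0.0], [-0.952, -0.305, 0.0], [-0.0, -0.0, -1.0]]
ft_force: [0.5, -0.3, -4.0]
grip_width: 0.0489
```

```bash
python3 - <<'E'
from h import *
force(6); o=env.observe(); print(np.round(o["qvel"],2))
snap("scene","fin",s=1.25)
E
```

```text
mean [ 2.0800e-01 -4.4000e-02 -3.2790e+00 -5.4426e+01] std [0.514 0.543 0.509 0.002]
29.85 [0.6106 0.0676 0.3447] 0.048926285039576495
[-0.07 -0.01 -0.07  0.1  -0.02 -0.04]
```

View pics/fin.png

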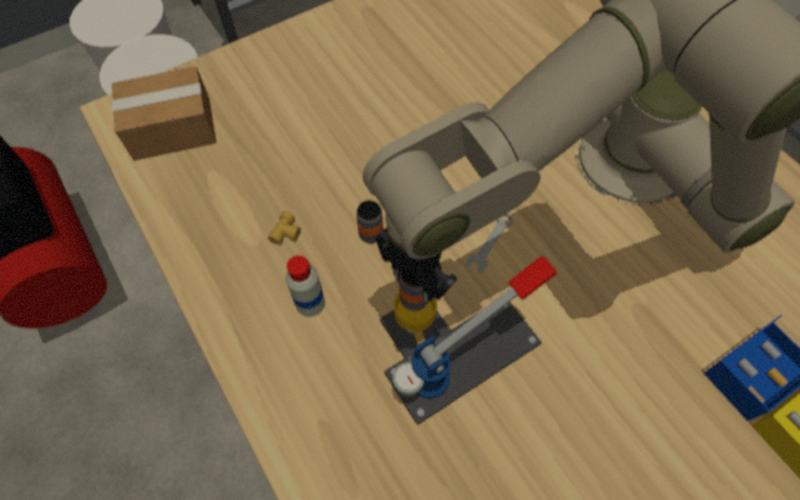

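The final view shows the light cartridge upright at (370,220), the held one above the cup at (412,293), the lever up, and the can, tee and spanner where they started. Handing in.

```bash
python3 -c "
from rig import env
print(env.close_job())"
```

```text
the job is handed in; nothing more can be done
None
```

The job is handed in at about 30 s of the 72 s allowed, with the full cartridge held upright and still over the pump's yellow cup. No verdict was reported.

- **Pump:** I made four full lever strokes. Each went down to the stop, about 24 N at the grip where the spring alone needs about 10 N. The hand cleared the lever after every stroke so it could come fully back up.
- **Cartridges:** The one nearer the pump read 1.55 N (about 158 g), so it is the used one. I stood it back upright where it was. The other read 3.51 N (about 358 g), so it is the full one.
- **Final hold:** The underside is about 34 mm above the cup mouth, calculated from the lift height. The tool is vertical and the joints are at rest. The force reading is the cartridge's weight only, so nothing is touching the cup.
- **Other items:** In the last picture the spray can, spanner and brass tee are where they started, and the lever is up.
- **Centring disagreement:** The cameras differed by several mm on where the cup is relative to the held cartridge. The scene and wrist views wanted about 4 mm more toward +x/+y, and the top view about 3 mm the other way. I used the mean, so centring is good to roughly 3–5 mm. I did not measure it again after that last small shift.

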